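# Brush out the bearing canister and hold its bayonet lid at the vent stop

## Task

Brush out the upright soaking canister: take the long brush from its stand, run it down to the bottom of the canister and back up at least two times, and stand it back in its stand. Then set the bayonet lid down into the canister's mouth with its lugs through the two gates and turn it clockwise (seen from above) until its grip bar points at the two round pips, halfway to the lock; never let it turn on and click into the lock. Finish while still gripping the lid's bar and holding it there, and leave the other things on the table where they are.

Things in the scene. Friction and masses are not known exactly. Their poses are not given: they have to be found in the camera images.
- canister: Upright aluminium canister, 68 mm across, 120 mm tall, on a 100 mm wide, 6 mm thick dark foot screwed to the table (fixed; place and yaw vary). Origin at the centre of its underside, z up. Inner floor at z 6 mm, bore 62 mm. Two gates for the lugs lie on its own +x and -x sides. An outer collar 86 mm across, top at z 112 mm, carries pairs of marks 40 mm from the axis.
- mouth (a point): Centre of the canister's mouth, 120 mm above its underside. A 6 mm thick lip narrows it to 44 mm; two 16 mm wide gates cut the lip at canister +x and -x, each with a flat tab (14 mm wide, 4 mm high) before it on the collar. Under the lip the lugs turn freely clockwise; stops block the other way. A sprung ball first presses on a lug 68 degrees past the gate; the lid locks at 100 degrees.
- pip: Pair of upright round steel pips on the canister's collar, 6 mm thick, 12 mm high, tops 124 mm above the canister's underside. Origin = canister's origin; its x axis runs through both pips (canister x turned 50 degrees clockwise from above). The lid's bar must finish along this line.
- latch: Pair of dark latch blocks on the collar (each 16 x 6 mm, tops 127 mm above the canister's underside). Origin = canister's origin; its x axis runs through both blocks (canister x turned 100 degrees clockwise). A lid whose bar lies along this line is locked.
- lid: Loose bayonet lid (0.1 to 0.2 kg), standing plug down on the table. Origin at the centre of the plug's underside, z up. Plug 39 mm wide, z 0 to 14 mm; two lugs 7.5 mm wide, z 0 to 6 mm, reach 28 mm from the axis along +x and -x; disc 68 mm wide, z 14 to 20 mm. The same after a half turn. Home in the canister its disc rests on the rim, with 2 mm play in height and 2.5 mm all round.
- bar (a point): Centre of the lid's black grip bar, 35 mm above the lid's origin: bar 48 mm long along the lid's x (so it points where the lugs point), 12 mm thick along y, 30 mm high (lid z 20 to 50 mm). When home, the lid's origin is 106 mm above the canister's underside.
- brush: Long cleaning brush, standing head down in its stand at the start, 200 mm long (about 70 g). Origin at the centre of the head's flat end, z along the brush to the handle. White bristle head 32 mm in diameter and 62 mm long, steel rod 6 mm, round wooden handle 16 mm in diameter from 140 to 200 mm above the origin.
- stand: Brush stand: black round cup 50 mm across with a 42 mm bore, 60 mm tall, inner floor 6 mm above the table, with a 74 mm wide, 6 mm thick foot. Fixed; its place varies and may be left or right of the canister (the lid is on the other side). Origin at the centre of its underside.
- yoyo: Bystander: pink acrylic yo-yo lying on its side, 56 mm across, 42 mm high. Origin at the centre of its underside.
- remover: Bystander: flat blue steel bearing removal tool, 110 mm long, 10 mm high, lying. Origin at its underside.
- driver: Bystander: stubby hex driver lying, 70 mm long, 22 mm high. Origin at its underside.
- axle1: Bystander: brass axle lying, 44 mm long, 10 mm high. Origin at its underside.
- axle2: Bystander: second brass axle, the same.
- jar: Bystander: small closed glass jar, 48 mm across, 55 mm high. Origin at the centre of its underside.
There are look-alikes about, which are no part of the job. Leave any orange or purple look-alike of the brush alone.

How it is judged:
By the outcome, as a careful person would: the job done as asked, in the order asked, and still so for the second after the job is handed in, while the arm keeps its last pose, push and grip.
It also fails if it takes over 67 s, if anything falls off the work surface, if the arm or the gripper's body presses on something with over 40 N, if the wrist force passes 120 N, or if a joint passes its speed limit or range.

## Robot

A 7-joint arm with a two-finger parallel gripper is mounted at the origin on the work surface. World frame = base frame: x ahead of the robot, y to its left, z up, the work surface at z = 0. Lengths are in m, angles in rad, forces in N, time in s.
With the tool pointing down it reaches from about 0.4 to 0.85 m from the base axis. Payload 10.4 kg.
Tool frame: the origin (TCP) lies midway between the tips of the shut fingers; the grasp point (between the pads) lies 19 mm behind it; z points along the fingers, y is the line along which they close (so a half turn about z gives the same grasp; the last joint's range is limited). The gripper opens to 87 mm and grips with 3 to 60 N. Pads are 19 mm wide; open, the fingers measure 117 mm over their backs; the gripper's body (75 mm by 190 mm) begins 51 mm behind the grasp point.
Start: joints at [1.147, 0.332, -0.065, 1.46, 0.022, 1.35, -0.088], TCP at [0.244, -0.575, 0.223] pointing down, gripper open.
Joint ranges: [-2.6, 2.6], [-0.5, 2.12], [-1.47, 1.34], [0.16, 2.42], [-1.27, 4.41], [0.06, 2.06], [-2.6, 2.6]. Speed limits (rad/s): [2.22, 2.22, 2.79, 2.79, 3.14, 3.14, 3.14].

## Interface

Orientations are given as a unit quaternion [x, y, z, w].
In Python, from bench import r gives the robot as it stands.
- The arm moves only by the tool arm_command, never from a script. Its arguments are lists of equal length, an entry for each row: "xyz": the shift along the world's x, y, z in m, a list of three; "rot": the turn, a rotation vector about the world's x, y, z in rad, a list of three. In form: {"xyz": [[tx, ty, tz], ...], "rot": [[ax, ay, az], ...]}. A call has 1 to 20 rows; each row is the pose to reach, as a shift and turn from the pose commanded when the call began; what a row does not reach only later rows make up. A row lasts 1/12 s, in which the tool goes at most 41.7 mm and 7.16 degrees, less where a joint would pass 70% of its speed; a pose out of reach is approached as far as the arm can. A call with a gripper value outside its range is refused whole. "grip" is the opening, from 0 (shut) to 1 (fully open), set as the call begins (left out, the last holds). The fingers move at their own pace and stop on an object; "squeeze" is the grip in N (left out, the last holds). Time passes only in rows, so rows that repeat a pose let the fingers close. It gives the time, the measured TCP pose, the force, the opening and the grip force at its end, in the units of the state.
- r.read_state(): the state, without advancing time (a new reading comes with each control period).
- r.camera(name): name is "scene" or "top" or "wrist"; returns the picture (480x640x3 uint8, red, green, blue); there is no depth.
- r.camera_model(name): a dict with "fx", "fy", "cx", "cy" (pixels), "T" (4x4, takes a point from camera to world coordinates). Camera axes: x right, y up, looking along -z (the intrinsics and any distortion apply to the point x, -y, -z); pixel columns grow to the right and rows downward; lengths in m; the calibration is good to about 2 mm. The wrist camera is an equidistant fisheye: a pixel r from the principal point sees the ray r / f radians off the axis. A picture is of the moment at which its call begins: read the wrist's pose just before it. camera_model takes no time and is no camera call; for the wrist camera it gives the pose at the moment of the call.
- r.close_job(): hands the job in; it is judged then, once.
Trained networks look in the newest picture that a camera, given by its name, has taken for a name from the list of things; names that differ only in an ending like _2 or _b are one class to them, and where a whole thing is asked for, a point or a joint stands for the part that bears it (a point fixed in the world has none). Each returns a list of dicts, best first, with "conf" (0 to 1); they miss things now and then, are a little off and sometimes report something else, mostly with a low value. They report only what shows in the picture. A call takes as long as a camera call. They do not tell look-alikes from the thing itself.
- r.look_for(label, camera): "at" ([x, y, z] in m, in the coordinates of the camera as it stood for that picture, good to about 4 mm: the middle of the surface that is visible of it).
- r.spot_point(label, camera): "at" ([x, y, z] in m, in the coordinates of the camera as it stood for that picture, good to about 4 mm: a listed point, or the origin of a listed thing).
The state is a dict: "time": time; "joint_positions": joint angles; "joint_vel": joint speeds; "joint_torque": joint torques, N m; "ee_pos": TCP position; "eef_rot": TCP orientation; "ft_force": force on the tool from outside, world axes, zero at the start; "torque": the same for the moment, N m; "width": finger opening in m; "grip_force": force on a finger pad.
Only numpy, scipy, OpenCV 4.12 (cv2) and the standard library are available. Lean on these libraries where they do the work, as an engineer would, in place of code of your own. Each camera call takes 0.05 s, during which the arm holds its last target. There are 200 camera calls.

## Working session

There is one attempt and no reset: what is moved stays moved. The work goes in short steps, Python scripts to look and compute and a tool call to move; the robot and the scene stay as the last step left them, time stands still between calls to the robot, and variables do not carry over. Pictures are saved under pics/ and viewed, at most 10 in all, crops included, and the job is handed in when it is done.

Besides the shell and the picture viewer there is one more tool, called after "Emit:" as a command line: name --argument value ..., lists and objects as JSON in quotes. arm_command: Moves the arm, as the interface text tells. Its arguments: {"type":"object","properties":{"xyz":{"type":"array"},"rot":{"type":"array"},"grip":{"type":"number"},"squeeze":{"type":"number"}},"required":["xyz","rot"]}

```bash
ls; mkdir -p pics
cat > h.py <<'E'
from bench import r
import numpy as np, cv2
def find(label,cam,fn='spot_point',n=4):
    T=np.array(r.camera_model(cam)['T'])
    return [(np.round((T@np.r_[d['at'],1])[:3],4).tolist(),round(d['conf'],2)) for d in getattr(r,fn)(label,cam)[:n]]
def snap(cam,name):
    im=r.camera(cam); cv2.imwrite(f'pics/{name}.png',im[:,:,::-1]); return im
E
python3 - <<'E'
from h import *
for c in('scene','top'):
    snap(c,c+'0')
    for l in('canister','mouth','pip','lid','bar','brush','stand'): print(c,l,find(l,c))
print(r.read_state())
for c in ('scene','top','wrist'): print(r.camera_model(c))
E
```

```text
pics
scene canister [([0.5317, 0.0641, -0.0001], 0.65)]
scene mouth [([0.5298, 0.0523, 0.1188], 0.8)]
scene pip []
scene lid [([0.5405, 0.2744, 0.0063], 0.87)]
scene bar [([0.5334, 0.2712, 0.041], 0.77)]
scene brush [([0.429, -0.2925, -0.001], 0.93), ([0.425, -0.1664, 0.001], 0.77), ([0.5311, -0.2303, 0.0068], 0.67), ([0.6391, -0.2912, 0.0058], 0.67)]
scene stand [([0.5279, -0.2322, -0.0018], 0.57)]
top canister [([0.5369, 0.0565, 0.0009], 0.73)]
top mouth [([0.539, 0.0565, 0.1175], 0.77), ([0.6822, 0.1693, -0.0028], 0.49)]
top pip []
top lid [([0.5443, 0.2761, 0.0024], 0.83), ([0.5359, 0.0537, 0.0003], 0.63)]
top bar [([0.5429, 0.2703, 0.0421], 0.76)]
top brush [([0.4239, -0.1705, -0.0027], 0.95), ([0.531, -0.2315, 0.007], 0.87), ([0.6463, -0.2911, -0.0018], 0.62), ([0.5389, -0.3342, 0.0033], 0.58)]
top stand [([0.5311, -0.2288, -0.0041], 0.59)]
{'time': 0.8, 'joint_positions': array([ 1.1473748 ,  0.3321573 , -0.06469683,  1.46008439,  0.02159065,
        1.3499196 , -0.08850777]), 'joint_vel': array([-8.11890074e-06,  1.07866938e-04,  7.13097983e-04,  9.97751583e-04,
        1.135
[... 959 characters left out ...]
T': array([[-0.00878885,  0.97988011, -0.19939342,  0.32537038],
       [-0.99989774, -0.01086146, -0.00930312, -0.02678639],
       [-0.01128165,  0.19929126,  0.97987536,  1.18628547],
       [ 0.        ,  0.        ,  0.        ,  1.        ]])}
{'fx': 371.64829954431775, 'fy': 371.64829954431775, 'cx': 320.1431202801335, 'cy': 244.43037813725164, 'T': array([[ 3.89966402e-01,  8.84895935e-01,  2.54726106e-01,
         3.13629011e-01],
       [-9.20828961e-01,  3.74605049e-01,  1.08374725e-01,
        -5.46013317e-01],
       [ 4.78668691e-04, -2.76821677e-01,  9.60921188e-01,
         3.84467908e-01],
       [ 0.00000000e+00,  0.00000000e+00,  0.00000000e+00,
         1.00000000e+00]])}
```

View pics/scene0.png

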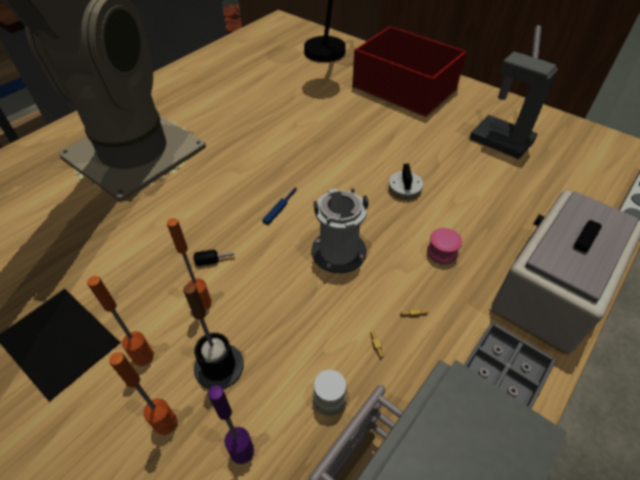

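View pics/top0.png

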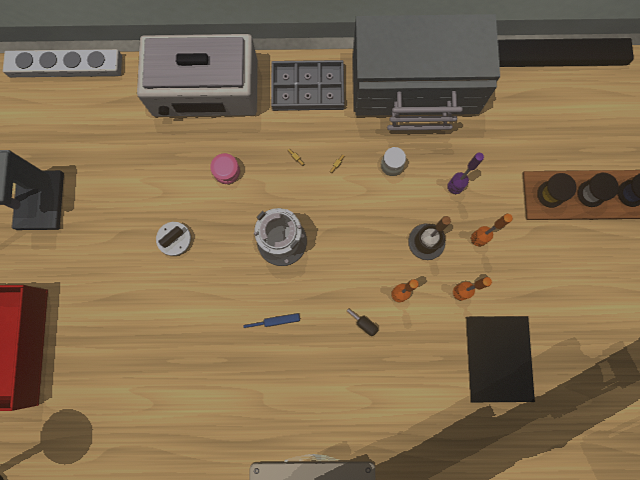

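The top picture shows the brush in its black stand at (430,240), the orange and purple look-alikes around it, the canister at (280,235) and the lid at (174,239) with its bar running diagonally. I'll rise, then hover over the brush.

Emit:
arm_command --xyz '[[0,0,0.04],[0,0,0.08],[0.02,0.024,0.11],[0.287,0.344,0.11],[0.287,0.344,0.11],[0.287,0.344,0.11],[0.287,0.344,0.11],[0.287,0.344,0.11],[0.287,0.344,0.11],[0.287,0.344,0.11],[0.287,0.344,0.11],[0.287,0.344,0.11],[0.287,0.344,0.11],[0.287,0.344,0.11],[0.287,0.344,0.11],[0.287,0.344,0.11],[0.287,0.344,0.11]]' --rot '[[0,0,0],[0,0,0],[0,0,0],[0,0,0],[0,0,0],[0,0,0],[0,0,0],[0,0,0],[0,0,0],[0,0,0],[0,0,0],[0,0,0],[0,0,0],[0,0,0],[0,0,0],[0,0,0],[0,0,0]]' --grip 0.7

```text
time: 2.22
ee_pos: [0.5302, -0.2329, 0.3326]
eef_rot: [0.98, 0.198, -0.0, 0.0]
ft_force: [-0.7, -0.2, 0.2]
width: 0.0609
grip_force: 0.0
```

Run:
```python
from h import *
s=r.read_state();print(s['time'],s['ee_pos'],s['eef_rot'],s['joint_positions'])
im=snap('wrist','w1')
print(r.camera_model('wrist')['T'])
for l in('brush','stand'): print(l,find(l,'wrist'),find(l,'wrist','look_for'))
t=cv2.imread('pics/top0.png')
a=cv2.resize(t[200:270,245:315],(400,400),interpolation=cv2.INTER_CUBIC)
b=cv2.resize(t[205:275,140:210],(400,400),interpolation=cv2.INTER_CUBIC)
cv2.imwrite('pics/crop.png',np.vstack([np.hstack([a,b])]))
```

```text
2.2167 [ 0.53016621 -0.23291866  0.33259627] [ 9.80202107e-01  1.97999238e-01 -1.74210315e-04  3.18134780e-04] [ 0.63058227  0.2188556  -0.35818229  1.38555942  0.07692816  1.55074248
 -0.89345599]
[[ 3.87626931e-01  8.85792032e-01  2.55181970e-01  5.99958082e-01]
 [-9.21815878e-01  3.72201452e-01  1.08266186e-01 -2.03655026e-01]
 [ 9.22224826e-04 -2.77197681e-01  9.60812466e-01  4.94489866e-01]
 [ 0.00000000e+00  0.00000000e+00  0.00000000e+00  1.00000000e+00]]
brush [([0.4247, -0.1714, -0.0018], 0.76), ([0.533, -0.3321, -0.0022], 0.67), ([0.6369, -0.2938, 0.0015], 0.64), ([0.5317, 0.0594, 0.1157], 0.64)] [([0.6368, -0.2882, 0.0648], 0.98), ([0.5356, -0.326, 0.0763], 0.88), ([0.4299, -0.1725, 0.0582], 0.75), ([0.4341, -0.287, 0.058], 0.61)]
stand [([0.5284, -0.2325, 0.0028], 0.69)] [([0.5347, -0.224, 0.009], 0.6)]
```

View pics/w1.png

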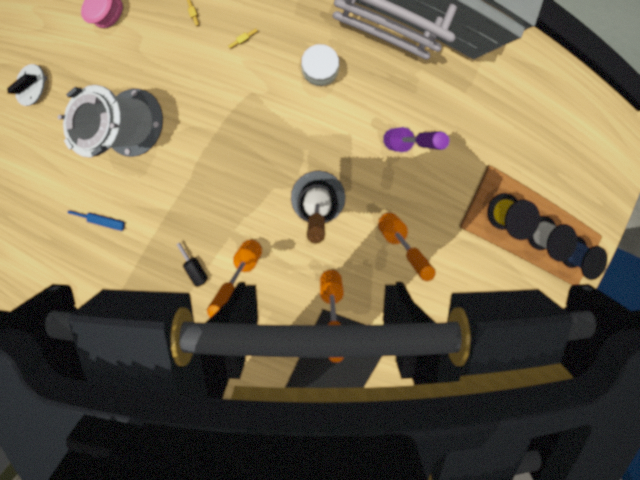

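View pics/crop.png

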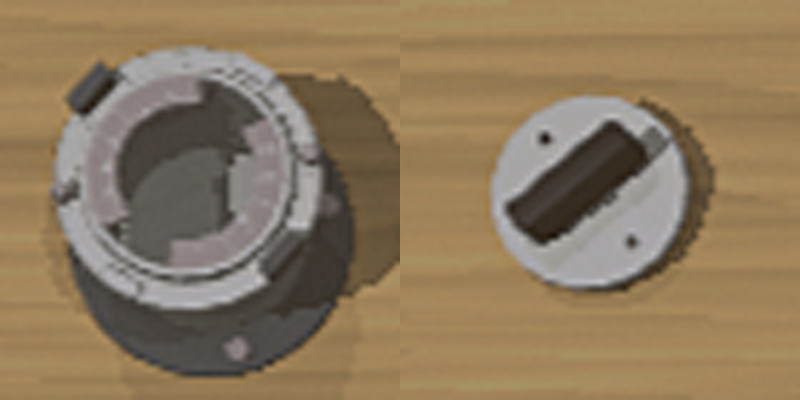

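Top crop: latch blocks lie near (92,88)/(285,252) of the left crop, pips at (66,192)/(310,150), gates at upper right/lower left. The lid's bar runs from (525,220) to (630,140). The wrist view shows the brush handle near (316,230). I'll check the brush for lean and compute the yaws.

```bash
cat >> h.py <<'E'
def proj(P,cam,T=None):
    m=r.camera_model(cam); T=np.array(m['T'] if T is None else T)
    p=np.linalg.inv(T)@np.r_[P,1]; x,y,z=p[0],-p[1],-p[2]
    if cam=='wrist':
        q=np.hypot(x,y); th=np.arctan2(q,z); s=th/max(q,1e-9); return np.array([m['cx']+m['fx']*x*s,m['cy']+m['fy']*y*s])
    return np.array([m['cx']+m['fx']*x/z,m['cy']+m['fy']*y/z])
def unproj(u,v,z,cam,T=None):
    m=r.camera_model(cam); T=np.array(m['T'] if T is None else T)
    a,b=(u-m['cx'])/m['fx'],(v-m['cy'])/m['fy']
    if cam=='wrist':
        th=np.hypot(a,b); k=np.tan(th)/max(th,1e-9); a,b=a*k,b*k
    d=T[:3,:3]@np.array([a,-b,-1]); o=T[:3,3]; return o+d*(z-o[2])/d[2]
E
python3 - <<'E'
from h import *
c=lambda x,y:(245+x/400*70-.4,200+y/400*70-.4)
for n,pts,z in(('latch',((92,88),(285,252)),.127),('pip',((66,190),(310,150)),.124)):
    a,b=[unproj(*c(*p),z,'top')[:2] for p in pts]; print(n,a,b,(a+b)/2,np.degrees(np.arctan2(*(a-b)[::-1])),np.linalg.norm(a-b))
d=lambda x,y:(140+x/400*70-.4,205+y/400*70-.4)
# bar top corners
P=[unproj(*d(*p),.05,'top')[:2] for p in((105,205),(207,120),(245,160),(142,245))]
for p in P: print('bar',p)
print(np.mean(P,0)); 
f=unproj(*d(125,210),.05,'top');g=unproj(*d(228,143),.05,'top');print(np.degrees(np.arctan2(*(g-f)[:2][::-1])))
for cam in('top','scene','wrist'):
    print(cam,[proj([.530,-.2315,z],cam).round(1).tolist() for z in(.206,.176,.146,.06)])
S=[('top0',(400,200)),('scene0',(165,265)),('w1',(275,165))]
cv2.imwrite('pics/b.png',np.hstack([cv2.resize(cv2.imread(f'pics/{n}.png')[y:y+90,x:x+80],None,fx=3.3,fy=3.3,interpolation=cv2.INTER_CUBIC) for n,(x,y) in S]))
E
```

```text
latch [0.559701   0.08594631] [0.50665516 0.02516676] [0.53317808 0.05555653] 48.886909030193834 0.08067226573942628
pip [0.52765185 0.09410936] [0.53961971 0.01741109] [0.53363578 0.05576023] 98.8688079833415 0.0776263749258539
bar [0.52891369 0.29092847]
bar [0.55765974 0.25770416]
bar [0.54378153 0.24435813]
bar [0.51517482 0.27789816]
[0.53638244 0.26772223]
-56.31378958479325
top [[446.9, 220.2], [443.4, 223.8], [440.1, 227.2], [431.6, 236.1]]
scene [[188.2, 289.9], [193.8, 304.1], [198.9, 317.2], [211.6, 349.4]]
wrist [[318.7, 235.7], [318.8, 227.0], [318.9, 219.8], [319.1, 204.4]]
```

View pics/b.png

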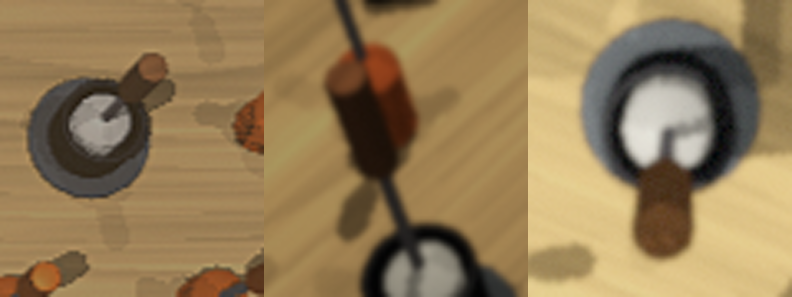

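Run:
```python
from h import *
for cam,t,h in(('top',(446.1,220.3),(430.8,236.5)),('scene',(190.2,287.7),(165+152/3.3,265+270/3.3)),('wrist',(315.9,234),(316.5,204.5))):
    print(cam,unproj(*t,.206,cam)[:2].round(4),unproj(*h,.067,cam)[:2].round(4))
```

```text
top [ 0.5298 -0.2301] [ 0.5279 -0.2287]
scene [ 0.5294 -0.228 ] [ 0.5302 -0.2309]
wrist [ 0.5304 -0.2289] [ 0.5298 -0.2283]
```

Emit:
arm_command --xyz '[[-0.001,0.0025,-0.04],[-0.001,0.0025,-0.08],[-0.001,0.0025,-0.12],[-0.001,0.0025,-0.15],[-0.001,0.0025,-0.17],[-0.001,0.0025,-0.17],[-0.001,0.0025,-0.17]]' --rot '[[0,0,0],[0,0,0],[0,0,0],[0,0,0],[0,0,0],[0,0,0],[0,0,0]]'

```text
time: 3.05
ee_pos: [0.5294, -0.2292, 0.1625]
eef_rot: [0.98, 0.199, -0.001, -0.0]
ft_force: [0.1, 0.4, 0.3]
width: 0.0607
grip_force: 0.0
```

Emit:
arm_command --xyz '[[0,0,0],[0,0,0],[0,0,0],[0,0,0],[0,0,0],[0,0,0],[0,0,0],[0,0,0]]' --rot '[[0,0,0],[0,0,0],[0,0,0],[0,0,0],[0,0,0],[0,0,0],[0,0,0],[0,0,0]]' --grip 0 --squeeze 30

```text
time: 3.72
ee_pos: [0.5299, -0.229, 0.1626]
eef_rot: [0.98, 0.199, 0.0, 0.0]
ft_force: [0.2, -0.4, 1.0]
width: 0.0155
grip_force: 13.7
```

Emit:
arm_command --xyz '[[0,0,0.03],[0,0,0.07],[0,0,0.11],[0,0,0.15],[0.0,0.015,0.17],[0.004,0.05,0.17],[0.004,0.09,0.17],[0.004,0.13,0.17],[0.004,0.17,0.17],[0.004,0.21,0.17],[0.004,0.245,0.17],[0.004,0.27,0.17],[0.004,0.28,0.17],[0.004,0.284,0.17],[0.004,0.284,0.17],[0.004,0.284,0.17],[0.004,0.284,0.17]]' --rot '[[0,0,0],[0,0,0],[0,0,0],[0,0,0],[0,0,0],[0,0,0],[0,0,0],[0,0,0],[0,0,0],[0,0,0],[0,0,0],[0,0,0],[0,0,0],[0,0,0],[0,0,0],[0,0,0],[0,0,0]]'

```text
time: 5.13
ee_pos: [0.5341, 0.053, 0.3324]
eef_rot: [0.98, 0.198, -0.0, 0.0]
ft_force: [-0.2, 0.3, 0.6]
width: 0.0153
grip_force: 30.0
```

Run:
```python
from h import *
s=r.read_state();print(s['time'],s['ee_pos'],s['width'],s['grip_force'])
im=snap('wrist','w2'); im2=snap('scene','s2')
for l in('canister','mouth','brush'): print(l,find(l,'wrist'),find(l,'scene'))
for c in('wrist','scene'): print(c,'mouth',proj([.5335,.0557,.12],c),'head bottom',proj([.534,.055,.176],c))
u,v=proj([.5335,.0557,.12],'scene').astype(int); w,q=proj([.5335,.0557,.12],'wrist').astype(int)
A=im2[v-100:v+100,u-100:u+100]; B=im[max(0,q-100):max(0,q-100)+200,w-100:w+100]
cv2.imwrite('pics/c2.png',cv2.resize(np.hstack([A,B]),None,fx=2,fy=2)[:,:,::-1]);print(u,v,w,q)
```

```text
5.1333 [0.53411412 0.05301657 0.33240955] 0.015269873320705285 29.99988434370607
canister [([0.5328, 0.0567, 0.0002], 0.64)] [([0.5321, 0.0618, -0.0], 0.87)]
mouth [([0.5324, 0.0594, 0.1178], 0.56)] [([0.5326, 0.0541, 0.1209], 0.8)]
brush [([0.4303, -0.287, 0.0028], 0.86), ([0.5324, 0.0485, 0.1784], 0.84), ([0.64, -0.2925, 0.0012], 0.81), ([0.5321, -0.3312, -0.0031], 0.66)] [([0.5334, 0.0527, 0.1769], 0.91), ([0.5348, -0.3318, 0.0027], 0.82), ([0.4306, -0.2912, -0.0015], 0.65), ([0.6392, -0.2908, 0.0041], 0.59)]
wrist mouth [318.9710971  214.36323105] head bottom [319.76046834 226.7629328 ]
scene mouth [340.22471215 206.02356909] head bottom [341.38100853 180.16825441]
340 206 318 214
```

View pics/c2.png

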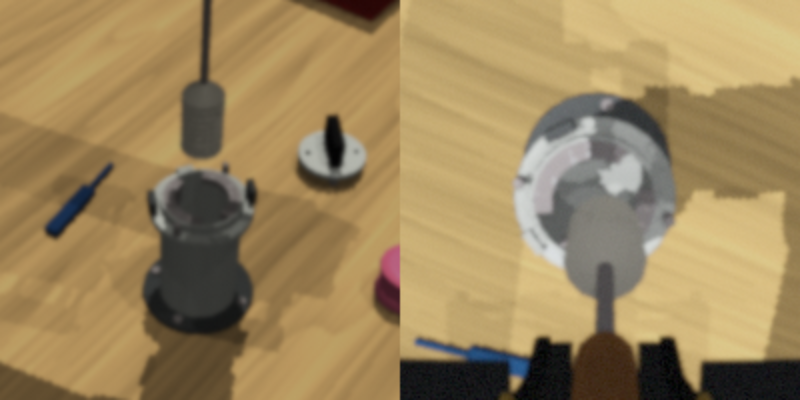

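Emit:
arm_command --xyz '[[-0.001,0.0015,0],[-0.001,0.0015,-0.03],[-0.001,0.0015,-0.05],[-0.001,0.0015,-0.065],[-0.001,0.0015,-0.08],[-0.001,0.0015,-0.08]]' --rot '[[0,0,0],[0,0,0],[0,0,0],[0,0,0],[0,0,0],[0,0,0]]'

```text
time: 6.03
ee_pos: [0.5315, 0.0563, 0.2497]
eef_rot: [0.98, 0.199, -0.002, -0.0]
ft_force: [0.5, -0.6, -1.3]
width: 0.0153
grip_force: 30.0
```

Run:
```python
from h import *
s=r.read_state();print(s['time'],s['ee_pos'],s['ft_force'],s['torque'])
im=snap('wrist','w3'); im2=snap('scene','s3')
B=im[114:314,218:418];A=im2[106:306,240:440]
cv2.imwrite('pics/c3.png',cv2.resize(np.hstack([A,B]),None,fx=2,fy=2,interpolation=cv2.INTER_CUBIC)[:,:,::-1])
for l in('mouth','brush','canister'): print(l,find(l,'wrist'),find(l,'scene'))
```

```text
6.0333 [0.53146534 0.05627392 0.24974125] [ 0.52038782 -0.56517864 -1.25665915] [ 0.00738501  0.0031081  -0.02515349]
mouth [] [([0.5312, 0.0553, 0.1221], 0.91), ([0.5325, 0.0611, -0.0009], 0.25)]
brush [([0.6381, -0.2949, 0.0072], 0.79), ([0.433, -0.2909, 0.0038], 0.59)] [([0.4289, -0.2944, 0.0002], 0.89), ([0.532, -0.3337, 0.0033], 0.86), ([0.4213, -0.1687, -0.0023], 0.81), ([0.5324, 0.056, 0.0951], 0.77)]
canister [([0.5338, 0.0578, 0.0022], 0.73), ([0.6919, -0.0536, 0.0075], 0.54)] [([0.5317, 0.0615, 0.0015], 0.59)]
```

View pics/c3.png

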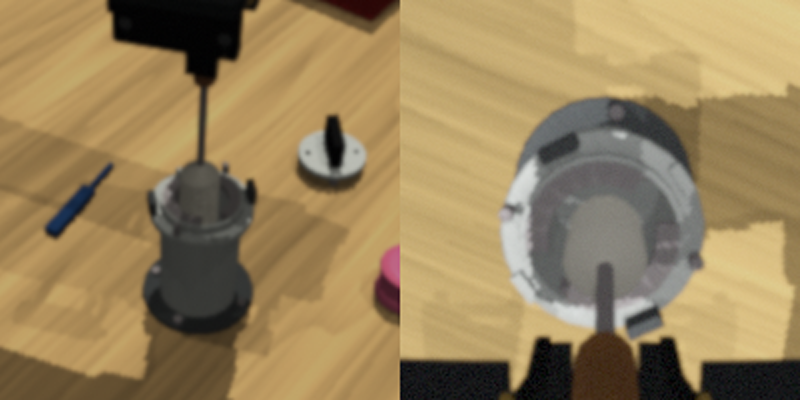

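Emit:
arm_command --xyz '[[0,0,-0.035],[0,0,-0.065],[0,0,-0.082],[0,0,-0.088],[0,0,-0.088],[0,0,-0.088],[0,0,-0.055],[0,0,-0.02],[0,0,0.015],[0,0,0.035],[0,0,0.035],[0,0,0.0],[0,0,-0.035],[0,0,-0.065],[0,0,-0.082],[0,0,-0.088],[0,0,-0.088],[0,0,-0.088]]' --rot '[[0,0,0],[0,0,0],[0,0,0],[0,0,0],[0,0,0],[0,0,0],[0,0,0],[0,0,0],[0,0,0],[0,0,0],[0,0,0],[0,0,0],[0,0,0],[0,0,0],[0,0,0],[0,0,0],[0,0,0],[0,0,0]]'

```text
time: 7.93
ee_pos: [0.5334, 0.0567, 0.1655]
eef_rot: [0.98, 0.199, 0.001, 0.0]
ft_force: [-0.0, 0.5, -0.6]
width: 0.0151
grip_force: 30.0
```

Emit:
arm_command --xyz '[[0,0,-0.002],[0,0,-0.004],[0,0,-0.004],[0,0,-0.004]]' --rot '[[0,0,0],[0,0,0],[0,0,0],[0,0,0]]'

```text
time: 8.27
ee_pos: [0.534, 0.0567, 0.1625]
eef_rot: [0.98, 0.199, 0.002, 0.0]
ft_force: [-1.1, -0.3, 8.8]
width: 0.015
grip_force: 30.0
```

Touching the floor (8.8 N). Two more strokes to this depth, then lift right out.

Emit:
arm_command --xyz '[[0,0,0.035],[0,0,0.07],[0,0,0.105],[0,0,0.12],[0,0,0.12],[0,0,0.085],[0,0,0.05],[0,0,0.02],[0,0,0.004],[0,0,0],[0,0,0],[0,0,0],[0,0,0.035],[0,0,0.07],[0,0,0.105],[0,0,0.12],[0,0,0.12],[0,0,0.085],[0,0,0.05],[0,0,0.02]]' --rot '[[0,0,0],[0,0,0],[0,0,0],[0,0,0],[0,0,0],[0,0,0],[0,0,0],[0,0,0],[0,0,0],[0,0,0],[0,0,0],[0,0,0],[0,0,0],[0,0,0],[0,0,0],[0,0,0],[0,0,0],[0,0,0],[0,0,0],[0,0,0]]'

```text
time: 9.93
ee_pos: [0.5319, 0.0562, 0.1778]
eef_rot: [0.98, 0.199, -0.001, 0.0]
ft_force: [0.7, -0.5, -0.8]
width: 0.0154
grip_force: 30.0
```

Emit:
arm_command --xyz '[[0,0,-0.016],[0,0,-0.02],[0,0,-0.02],[0,0,-0.02],[0,0,0.015],[0,0,0.05],[0,0,0.085],[0,0,0.12],[0,0,0.145],[0,0,0.15],[0,-0.02,0.15],[0,-0.05,0.15],[0,-0.09,0.15],[0,-0.13,0.15],[0,-0.17,0.15],[0,-0.21,0.15],[-0.001,-0.25,0.15],[-0.002,-0.275,0.15],[-0.002,-0.286,0.15],[-0.002,-0.286,0.15]]' --rot '[[0,0,0],[0,0,0],[0,0,0],[0,0,0],[0,0,0],[0,0,0],[0,0,0],[0,0,0],[0,0,0],[0,0,0],[0,0,0],[0,0,0],[0,0,0],[0,0,0],[0,0,0],[0,0,0],[0,0,0],[0,0,0],[0,0,0],[0,0,0]]'

```text
time: 11.6
ee_pos: [0.5299, -0.2326, 0.3291]
eef_rot: [0.98, 0.197, -0.001, -0.0]
ft_force: [-0.2, 0.2, -0.7]
width: 0.015
grip_force: 30.0
```

Emit:
arm_command --xyz '[[-0.001,0,0],[-0.001,0,0],[-0.001,0,-0.03],[-0.001,0,-0.07],[-0.001,0,-0.1],[-0.001,0,-0.12],[-0.001,0,-0.145],[-0.001,0,-0.16],[-0.001,0,-0.167],[-0.001,0,-0.167],[-0.001,0,-0.167]]' --rot '[[0,0,0],[0,0,0],[0,0,0],[0,0,0],[0,0,0],[0,0,0],[0,0,0],[0,0,0],[0,0,0],[0,0,0],[0,0,0]]'

```text
time: 12.52
ee_pos: [0.5305, -0.2285, 0.1644]
eef_rot: [0.98, 0.2, 0.0, 0.0]
ft_force: [0.4, -0.6, -0.8]
width: 0.015
grip_force: 30.0
```

Emit:
arm_command --xyz '[[0,0,-0.001],[0,0,-0.002],[0,0,-0.002],[0,0,-0.002]]' --rot '[[0,0,0],[0,0,0],[0,0,0],[0,0,0]]'

```text
time: 12.85
ee_pos: [0.5301, -0.2295, 0.1621]
eef_rot: [0.98, 0.199, 0.0, 0.0]
ft_force: [-0.3, 0.0, -0.1]
width: 0.0153
grip_force: 30.0
```

Emit:
arm_command --xyz '[[0,0,0],[0,0,0],[0,0,0],[0,0,0],[0,0,0],[0,0,0]]' --rot '[[0,0,0],[0,0,0],[0,0,0],[0,0,0],[0,0,0],[0,0,0]]' --grip 0.7

```text
time: 13.35
ee_pos: [0.5299, -0.2295, 0.1616]
eef_rot: [0.98, 0.199, 0.0, 0.0]
ft_force: [-0.3, -0.3, 0.5]
width: 0.0476
grip_force: 0.0
```

Emit:
arm_command --xyz '[[0,0,0.03],[0,0,0.07],[0,0,0.11],[0,0,0.15],[0,0.01,0.17],[0,0.04,0.17],[0,0.07,0.17],[0,0.1,0.17],[0,0.13,0.17],[0,0.16,0.17],[0,0.18,0.17],[0,0.2,0.17],[0,0.22,0.17],[0,0.24,0.17],[0,0.26,0.17],[0,0.26,0.17],[0,0.26,0.17],[0,0.26,0.17],[0,0.26,0.17],[0,0.26,0.17]]' --rot '[[0,0,0],[0,0,0],[0,0,0.12],[0,0,0.24],[0,0,0.36],[0,0,0.48],[0,0,0.6],[0,0,0.72],[0,0,0.84],[0,0,0.96],[0,0,1.08],[0,0,1.2],[0,0,1.32],[0,0,1.44],[0,0,1.56],[0,0,1.68],[0,0,1.8],[0,0,1.815],[0,0,1.815],[0,0,1.815]]'

```text
time: 15.02
ee_pos: [0.5299, 0.0302, 0.3316]
eef_rot: [0.449, 0.894, 0.0, -0.0]
ft_force: [0.3, 0.3, 1.3]
width: 0.0612
grip_force: 0.0
```

Run:
```python
from h import *
s=r.read_state();print(s['time'],s['ee_pos'],s['eef_rot'],s['joint_positions'])
M=r.camera_model('wrist')['T'];np.save('T4.npy',M)
im=snap('wrist','w4')
for l in('mouth','canister','lid','bar','pip','latch'): print(l,find(l,'wrist'))
snap('top','t4')
for l in('stand','brush','lid'): print(l,find(l,'top'))
u,v=proj([.533,.057,.12],'wrist').astype(int);print(u,v,M[:3,3])
x,y=max(u-70,0),max(v-70,0);print(x,y)
a=cv2.resize(im[y:y+140,x:x+140],(560,560),interpolation=cv2.INTER_CUBIC)
cv2.imwrite('pics/c4.png',a[:,:,::-1])
```

```text
15.0167 [0.52989618 0.03020008 0.33156288] [ 4.48503993e-01  8.93780827e-01  3.16441706e-05 -3.30417206e-06] [ 0.48181428  0.14169925 -0.69368463  1.49585109  0.09041855  1.53659709
  0.43059475]
mouth [([0.532, 0.0576, 0.1172], 0.96)]
canister [([0.5349, 0.0563, 0.0001], 0.68)]
lid [([0.5408, 0.2683, 0.0014], 0.83), ([0.7115, 0.0299, -0.0], 0.46)]
bar [([0.5402, 0.2664, 0.0321], 0.68)]
pip []
latch []
stand [([0.5331, -0.2318, 0.0001], 0.81)]
brush [([0.6423, -0.2943, 0.0018], 0.94), ([0.4301, -0.2942, 0.0011], 0.73), ([0.5344, -0.3329, 0.0034], 0.65), ([0.4223, -0.1708, -0.0026], 0.65)]
lid [([0.541, 0.2765, -0.0008], 0.77)]
338 195 [0.48408538 0.09099372 0.4934444 ]
268 125
```

View pics/c4.png

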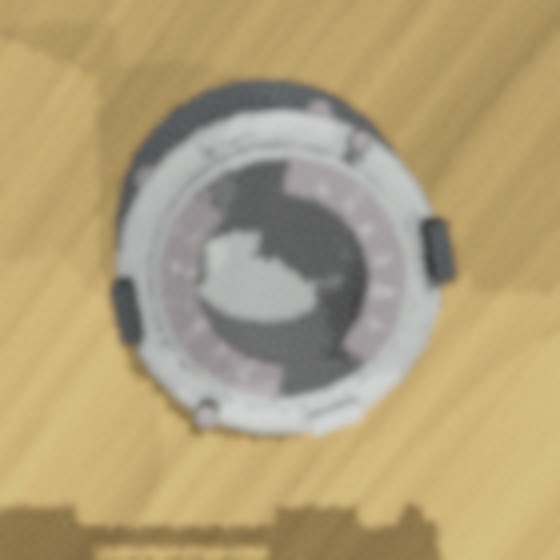

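Run:
```python
from h import *
T=np.load('T4.npy'); U=lambda x,y,z:unproj(268+x/4-.4,125+y/4-.4,z,'wrist',T)[:2]
print('rim',U(282,276,.12))
for n,p,q,z in(('latch',(127,309),(440,248),.125),('pip',(356,148),(208,410),.122),('pipx',(356,143),(207,405),.124)):
    a,b=U(*p,z),U(*q,z);print(n,(a+b)/2,np.degrees(np.arctan2(*(a-b)[::-1])),np.linalg.norm(a-b))
# lid in w4: bar dark blob
for nm,cam,TT in(('w4','wrist',T),('t4','top',None)):
    im=cv2.imread(f'pics/{nm}.png'); u,v=proj([.537,.268,.05],cam,TT).round().astype(int); print(nm,u,v)
    x0,y0=max(u-30,0),max(v-30,0); g=cv2.cvtColor(im[y0:v+30,x0:u+30],cv2.COLOR_BGR2GRAY)
    m=(g<70).astype(np.uint8); n,lab,st,ce=cv2.connectedComponentsWithStats(m); k=1+np.argmax(st[1:,4])
    R=cv2.minAreaRect(np.argwhere(lab==k)[:,::-1].astype(np.float32)); B=cv2.boxPoints(R)+[x0,y0]; print(st[k],R)
    W=np.array([unproj(*p,.046,cam,TT)[:2] for p in B]); e=[W[1]-W[0],W[2]-W[1]]; l=max(e,key=np.linalg.norm)
    print(W.mean(0),np.degrees(np.arctan2(l[1],l[0]))%180,[np.linalg.norm(i) for i in e])
```

```text
rim [0.53142113 0.05833085]
latch [0.53139487 0.05867204] -131.88214897075665 0.08010371643968256
pip [0.53165725 0.05748476] 97.99530009051402 0.07677967299940236
pipx [0.53052663 0.05861197] 97.81591308437538 0.07642655834808972
w4 442 56
[ 20  12  16  38 457] ((27.417325973510742, 30.46661376953125), (37.041656494140625, 13.277580261230469), 85.42607879638672)
[0.5356132  0.26705122] 130.14319220201384 [np.float64(0.017780364614666717), np.float64(0.048511828747873735)]
t4 170 236
[ 19  21  24  21 227] ((30.991802215576172, 30.590164184570312), (9.34669303894043, 25.35130500793457), 50.194427490234375)
[0.53701184 0.26718048] 130.8585110262061 [np.float64(0.04811128254234193), np.float64(0.018718622459055454)]
```

Emit:
arm_command --xyz '[[0.002,0.04,0],[0.003,0.08,0],[0.005,0.12,0],[0.006,0.16,0],[0.007,0.2,-0.01],[0.008,0.225,-0.03],[0.008,0.238,-0.06],[0.008,0.238,-0.1],[0.008,0.238,-0.13],[0.008,0.238,-0.15],[0.008,0.238,-0.15],[0.008,0.238,-0.15],[0.008,0.238,-0.15]]' --rot '[[0,0,0.01],[0,0,0.02],[0,0,0.03],[0,0,0.04],[0,0,0.05],[0,0,0.066],[0,0,0.066],[0,0,0.066],[0,0,0.066],[0,0,0.066],[0,0,0.066],[0,0,0.066],[0,0,0.066]]'

```text
time: 16.65
ee_pos: [0.5385, 0.269, 0.1834]
eef_rot: [0.417, 0.909, 0.001, 0.001]
ft_force: [0.1, -0.2, 0.1]
width: 0.0608
grip_force: 0.0
```

Run:
```python
from h import *
s=r.read_state();print(s['time'],s['ee_pos'],s['eef_rot'])
T=r.camera_model('wrist')['T'];np.save('T5.npy',T)
im=snap('wrist','w5')
for l in('lid','bar'): print(l,find(l,'wrist'))
u,v=proj([.5375,.268,.05],'wrist').astype(int);print(u,v)
x,y=max(u-90,0),max(v-90,0);print(x,y)
cv2.imwrite('pics/c5.png',cv2.resize(im[y:y+180,x:x+180],(540,540),interpolation=cv2.INTER_CUBIC)[:,:,::-1])
```

```text
16.65 [0.53854638 0.26900008 0.18335172] [4.16886796e-01 9.08957799e-01 8.85062590e-04 5.78991796e-04]
lid [([0.5377, 0.2712, 0.0034], 0.84)]
bar [([0.5418, 0.2692, 0.034], 0.67)]
318 233
228 143
```

View pics/c5.png

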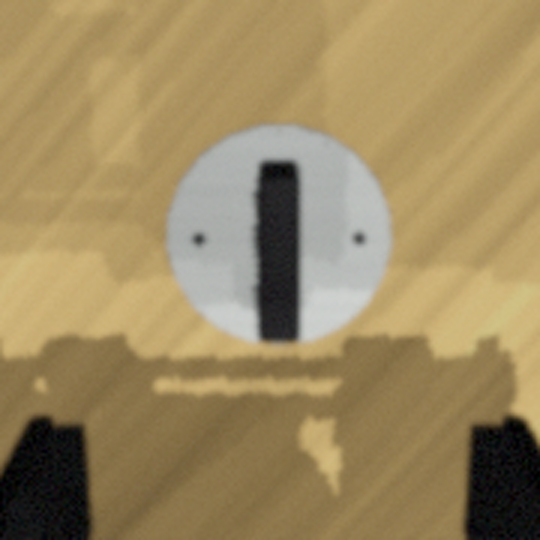

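Run:
```python
from h import *
T=np.load('T5.npy'); U=lambda x,y,z:unproj(228+x/3-.3,143+y/3-.3,z,'wrist',T)[:2]
print(U(279,234,.02),(U(198,239,.02)+U(359,239,.02))/2,np.linalg.norm(U(168,234,.02)-U(391,234,.02)))
a,b=U(278.5,180,.05),U(278.5,340,.05);print((a+b)/2,np.linalg.norm(a-b),np.degrees(np.arctan2(*(a-b)[::-1])))
d=U(359,239,.02)-U(198,239,.02);print(np.degrees(np.arctan2(d[1],d[0])))
```

```text
[0.53638595 0.27250572] [0.53725413 0.27127874] 0.06680258993744807
[0.53684621 0.27157224] 0.045028189983512976 130.72922885885396
40.68145384026547
```

Emit:
arm_command --xyz '[[-0.0015,0.0023,-0.04],[-0.0015,0.0023,-0.08],[-0.0015,0.0023,-0.115],[-0.0015,0.0023,-0.14],[-0.0015,0.0023,-0.152],[-0.0015,0.0023,-0.156],[-0.0015,0.0023,-0.156],[-0.0015,0.0023,-0.156]]' --rot '[[0,0,0],[0,0,0],[0,0,0],[0,0,0],[0,0,0],[0,0,0],[0,0,0],[0,0,0]]'

```text
time: 17.47
ee_pos: [0.5375, 0.2716, 0.0275]
eef_rot: [0.417, 0.909, 0.001, 0.001]
ft_force: [1.2, 0.2, 0.1]
width: 0.061
grip_force: 0.0
```

Emit:
arm_command --xyz '[[0,0,0],[0,0,0],[0,0,0],[0,0,0],[0,0,0],[0,0,0],[0,0,0],[0,0,0],[0,0,0]]' --rot '[[0,0,0],[0,0,0],[0,0,0],[0,0,0],[0,0,0],[0,0,0],[0,0,0],[0,0,0],[0,0,0]]' --grip 0 --squeeze 40

```text
time: 18.22
ee_pos: [0.5364, 0.2709, 0.0256]
eef_rot: [0.417, 0.909, 0.0, 0.0]
ft_force: [0.9, 0.2, 0.4]
width: 0.0118
grip_force: 40.0
```

Emit:
arm_command --xyz '[[0,0,0.03],[0,0,0.07],[0,0,0.11],[0,0,0.145],[0,-0.015,0.16],[-0.001,-0.045,0.16],[-0.001,-0.08,0.16],[-0.002,-0.115,0.16],[-0.003,-0.15,0.16],[-0.004,-0.18,0.16],[-0.0044,-0.2,0.16],[-0.0044,-0.21,0.16],[-0.0044,-0.2132,0.16],[-0.0044,-0.2132,0.16],[-0.0044,-0.2132,0.16],[-0.0044,-0.2132,0.16]]' --rot '[[0,0,0],[0,0,0],[0,0,0],[0,0,0.04],[0,0,0.08],[0,0,0.12],[0,0,0.16],[0,0,0.2],[0,0,0.24],[0,0,0.28],[0,0,0.311],[0,0,0.311],[0,0,0.311],[0,0,0.311],[0,0,0.311],[0,0,0.311]]'

```text
time: 19.55
ee_pos: [0.5318, 0.0597, 0.1856]
eef_rot: [0.27, 0.963, 0.0, -0.0]
ft_force: [-0.2, -0.3, -1.6]
width: 0.0119
grip_force: 40.0
```

Run:
```python
from h import *
s=r.read_state();print(s['time'],s['ee_pos'],s['eef_rot'],s['width'],s['ft_force'])
im=snap('wrist','w6');T=r.camera_model('wrist')['T'];np.save('T6.npy',T)
im2=snap('scene','s6')
for l in('mouth','lid','bar','canister'): print(l,find(l,'wrist'),find(l,'scene'))
for P in([.532,.0577,.112],):print(proj(P,'wrist'),proj(P,'scene'))
A=cv2.resize(im2[110:260,265:415],(390,390),interpolation=cv2.INTER_CUBIC)
B=cv2.resize(im[130:330,220:420],(390,390),interpolation=cv2.INTER_CUBIC)
cv2.imwrite('pics/c6.png',np.hstack([A,B])[:,:,::-1])
```

```text
19.55 [0.5318458  0.05966193 0.18561185] [ 2.69909043e-01  9.62885727e-01  4.22169562e-04 -8.02344380e-05] 0.01187383623198764 [-0.23890602 -0.26908691 -1.59054407]
mouth [] [([0.5339, 0.0546, 0.119], 0.8)]
lid [([0.5329, 0.057, 0.1628], 0.77)] [([0.5337, 0.0635, 0.1651], 0.58)]
bar [([0.5341, 0.055, 0.1924], 0.65)] [([0.5294, 0.0634, 0.2008], 0.84), ([0.5311, 0.0522, 0.1201], 0.61)]
canister [([0.5333, 0.053, 0.0036], 0.95)] [([0.5325, 0.0592, 0.0011], 0.78), ([0.6822, -0.1629, 0.0012], 0.45)]
[320.64669377 256.04642706] [340.08198942 208.42226923]
```

View pics/c6.png

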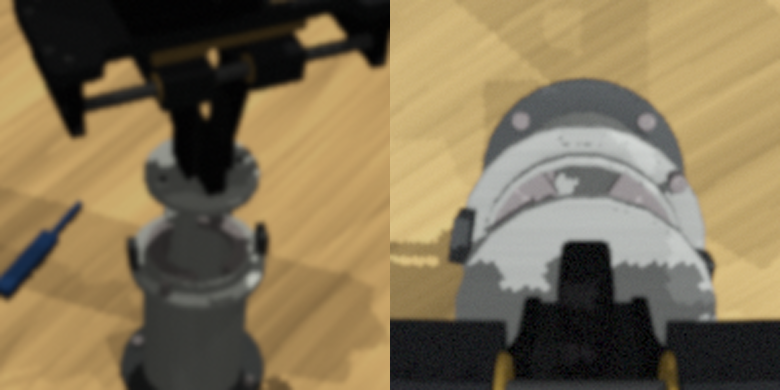

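The lid hangs over the mouth: disc centre column 585, rim and gate centre column 584 in the right half, so the sideways fit and yaw agree. Lowering in steps.

Emit:
arm_command --xyz '[[0,0,0],[0,0,-0.02],[0,0,-0.032],[0,0,-0.038],[0,0,-0.042],[0,0,-0.045],[0,0,-0.045],[0,0,-0.045]]' --rot '[[0,0,0],[0,0,0],[0,0,0],[0,0,0],[0,0,0],[0,0,0],[0,0,0],[0,0,0]]'

```text
time: 20.72
ee_pos: [0.5322, 0.0577, 0.1409]
eef_rot: [0.271, 0.963, 0.0, 0.0]
ft_force: [0.3, -1.0, -1.7]
width: 0.0119
grip_force: 40.0
```

Emit:
arm_command --xyz '[[0,0,-0.003],[0,0,-0.006],[0,0,-0.008],[0,0,-0.01],[0,0,-0.01],[0,0,-0.01]]' --rot '[[0,0,0],[0,0,0],[0,0,0],[0,0,0],[0,0,0],[0,0,0]]'

```text
time: 21.22
ee_pos: [0.532, 0.0576, 0.1315]
eef_rot: [0.271, 0.963, -0.0, 0.0]
ft_force: [-5.1, -1.4, 10.2]
width: 0.0114
grip_force: 40.0
```

Emit:
arm_command --xyz '[[0,0,0.001],[0,0,0.001],[0,0,0.001],[0,0,0.001],[0,0,0.001],[0,0,0.001],[0,0,0.001]]' --rot '[[0,0,0],[0,0,-0.06],[0,0,-0.12],[0,0,-0.18],[0,0,-0.24],[0,0,-0.3],[0,0,-0.3]]'

```text
time: 21.8
ee_pos: [0.532, 0.0576, 0.1315]
eef_rot: [0.413, 0.911, 0.0, 0.0]
ft_force: [0.2, -0.1, -1.6]
width: 0.0117
grip_force: 40.0
```

Run:
```python
from h import *
s=r.read_state();print(s['time'],s['ee_pos'],s['eef_rot'],s['width'],s['ft_force'],s['torque'])
```

```text
21.8 [0.53202857 0.05763949 0.13154552] [4.13060584e-01 9.10703542e-01 6.55148550e-05 8.68074407e-05] 0.011741306976548144 [ 0.18114124 -0.10473073 -1.5967811 ] [ 0.01168936 -0.16462827 -0.00443514]
```

Emit:
arm_command --xyz '[[0,0,0],[0,0,0],[0,0,0],[0,0,0],[0,0,0],[0,0,0],[0,0,0],[0,0,0],[0,0,0],[0,0,0],[0,0,0],[0,0,0]]' --rot '[[0,0,-0.07],[0,0,-0.14],[0,0,-0.21],[0,0,-0.28],[0,0,-0.35],[0,0,-0.42],[0,0,-0.48],[0,0,-0.53],[0,0,-0.56],[0,0,-0.575],[0,0,-0.575],[0,0,-0.575]]'

```text
time: 22.8
ee_pos: [0.532, 0.0577, 0.1315]
eef_rot: [0.653, 0.758, 0.0, -0.0]
ft_force: [-0.1, 0.1, -1.6]
width: 0.0123
grip_force: 40.0
```

Run:
```python
from h import *
s=r.read_state();print(s['time'],s['ee_pos'],s['eef_rot'],s['width'],s['ft_force'],s['torque'][2],2*np.degrees(np.arctan2(*s['eef_rot'][[1,0]])))
im=snap('wrist','w7');im2=snap('scene','s7');im3=snap('top','t7')
A=cv2.resize(im3[175:335,210:370],(400,400),interpolation=cv2.INTER_CUBIC)
B=cv2.resize(im[170:330,240:400],(400,400),interpolation=cv2.INTER_CUBIC)
cv2.imwrite('pics/c7.png',np.hstack([A,B])[:,:,::-1])
for l in('lid','bar'): print(l,find(l,'wrist'),find(l,'scene'))
T=r.camera_model('wrist')['T']
for a in(8.3,98.3):
  d=.04*np.array([np.cos(np.radians(a)),np.sin(np.radians(a))])
  for k in(1,-1): print(a,((proj([.532+k*d[0],.0577+k*d[1],.122],'wrist',T)-[240,170])*2.5+[400,0]).round(0))
snap('top','t8')
```

```text
22.8 [0.53199105 0.05768139 0.13153654] [ 6.52573782e-01  7.57725183e-01  7.78590094e-05 -7.62916236e-06] 0.012262615264771232 [-0.13070308  0.12864879 -1.62709213] -0.00855805653634779 98.52812711582604
lid [([0.5357, 0.0551, 0.1091], 0.95), ([0.3718, 0.0899, -0.0003], 0.61)] [([0.5289, 0.0593, 0.108], 0.89)]
bar [([0.5344, 0.0565, 0.1401], 0.74)] [([0.5321, 0.0571, 0.1462], 0.82)]
8.3 [798. 310.]
8.3 [406. 309.]
98.3 [602. 116.]
98.3 [601. 477.]
```

View pics/c7.png

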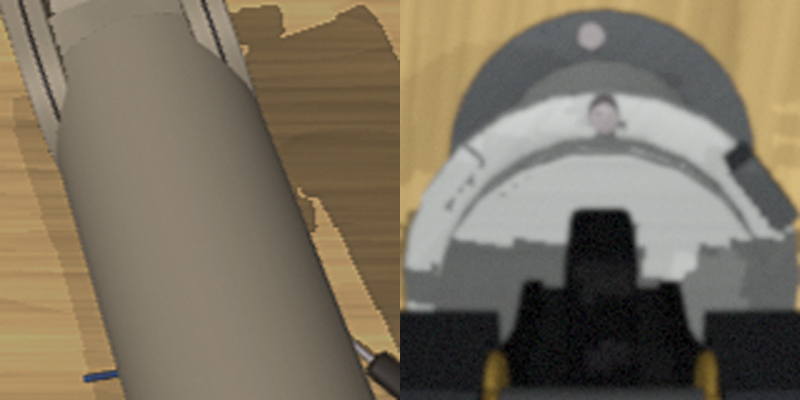

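Run:
```python
from h import *
r.camera('scene'); print(find('brush','scene',n=9))
print(r.read_state()['time'])
```

```text
[([0.5272, -0.2328, 0.0073], 0.7), ([0.4234, -0.1669, 0.0012], 0.66), ([0.5329, -0.3309, 0.0053], 0.64), ([0.4267, -0.2968, 0.0001], 0.64), ([0.6411, -0.2907, 0.0013], 0.61)]
23.3
```

The brush is back in its stand, and the bar points at the pips, with the lid free of torque. Handing in.

```bash
python3 -c "
from bench import r
print(r.close_job())"
```

```text
the job is handed in; nothing more can be done
None
```

I brushed the canister to the bottom three times and stood the brush back in its stand. The lid is in the mouth, turned about 50° clockwise to the pips and still gripped. The job was handed in at about 23 s; I viewed 11 pictures, one over the limit of 10.

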